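# Hang the coupon saddles on the drying rail and scan them in

## Robot

A 6-joint arm with a two-finger parallel gripper is mounted at the origin on the work surface; the furniture and walls round the work are solid. World frame = base frame: x ahead of the robot, y to its left, z up, the work surface at z = 0. Lengths are in mm, angles in rad, forces in N, time in s.
With the tool pointing down it reaches from about 300 to 875 mm from the base axis. Payload 6.4 kg.
Tool frame: the origin (TCP) lies midway between the tips of the shut fingers; the grasp point (between the pads) lies 19 mm behind it; z points along the fingers, x is the direction in which the jaws open and shut, and the axes are right-handed (so a half turn about z gives the same grasp; the last joint's range is limited). The gripper opens to 88 mm and grips with 3 to 60 N. Pads are 18 mm wide; open, the fingers measure 123 mm over their backs; the gripper's body (75 mm by 187 mm) begins 45 mm behind the grasp point.
Start: joints at [1.115, 0.181, 1.607, -0, 1.354, -0.206], TCP at [142.133, 557.171, 238.714] pointing down, gripper open.
Joint ranges: [-2.99, 2.99], [-0.89, 2.07], [0.3, 2.58], [-1.14, 4.28], [0, 2.63], [-3.12, 3.12]. Speed limits (rad/s): [2.57, 2.57, 3.01, 3.14, 3.14, 3.14].

## Interface

Orientations are given as a unit quaternion [w, x, y, z].
In Python, from rig import env gives the robot as it stands.
- The arm moves only by the tool send_rows, never from a script. Its argument "deltas" is a list of rows, each a list of 3 entries, a list of its own where there are three numbers: the finger opening in mm, from 0 to 88.1, then the shift along the tool's x, y, z in mm, then the turn about the tool's z in rad. A call has 1 to 12 rows; each row shifts and turns the commanded pose from where the row before left it, along the tool's axes as they then stand; what a row does not reach is not made up. A row lasts 1/10 s, in which the tool goes at most 50 mm and 8.59 degrees, less where a joint would pass 70% of its speed; a pose out of reach is approached as far as the arm can. A call is refused whole if a number of a shift passes 50 or a number of a turn 0.15, either way. A call with a gripper value outside its range is refused whole. The fingers move at their own pace and stop on an object; "grip_force" is the grip in N (left out, the last holds). Time passes only in rows, so rows that do not move let the fingers close. It gives the time, the measured TCP pose, the force and the opening at its end, in the units of the state.
- env.get_state(): the state, without advancing time (a new reading comes with each control period).
- env.capture(name): name is "side" or "top"; returns a dict with "color" (420x560x3 uint8, red, green, blue), "z_map" (420x560 float32, mm along the optical axis (not along the pixel's ray), 0 where there is no reading), "fov_y" (degrees; the focal length in pixels is half the picture's height over the tangent of half this angle, whatever the lens; pixels are square), "cx", "cy" (the principal point, pixels), "xyz" and "rotation" of the camera in the world. Camera axes: x right, y up, looking along -z (the intrinsics and any distortion apply to the point x, -y, -z); pixel columns grow to the right and rows downward; lengths in mm; the calibration is good to about 2 mm. A picture is of the moment at which its call begins.
- env.hand_in(): hands the job in, once; it reports no verdict.
The state is a dict: "time": time; "qpos": joint angles; "joint_velocities": joint speeds; "joint_efforts": joint torques, N m; "eef_pos": TCP position; "tool_rot": TCP orientation; "force": force on the tool from outside, world axes, zero at the start; "ft_torque": the same for the moment, N m; "finger_gap": opening from 0.0 (shut) to 1.0 (fully open).
Only numpy, scipy, OpenCV 4.12 (cv2) and the standard library are available. Lean on these libraries where they do the work, as an engineer would, in place of code of your own. Each camera call takes 0.05 s, during which the arm holds its last target. There are 200 camera calls.

## Task

Hang every blue coupon saddle over the bar of the drying rail, astride the bar and sitting squarely on it between the posts, with about a centimetre of air between neighbours so that they can dry. Once all are hanging, book them in: point the scanner's window squarely at the middle of the rail's bar-code label from about 6 cm and hold it steady there for two seconds, then lay the scanner back in its cradle with all saddles still hanging. Leave the bottle and the grey stick where they are.

Things in the scene. Friction and masses are not known exactly. Their poses are not given: they have to be found in the camera images.
- saddle_a_fin (a point): Blue inverted-U saddle with brass side plates, or absent (3 or 4 are there). 101 mm tall on two feet, 90 g, 52 mm over the feet (x), 34 mm in y. Point: centre of the top fin, 78 mm above the feet. z up, x from leg to leg, y along the channel for the bar. Fin 12 mm thick (x; grip so), 30 mm long (y), 56-101 mm above the feet. Channel 28 mm wide, roof 50 mm above the feet. Half-turn symmetric.
- saddle_b_fin (a point): Blue inverted-U saddle with copper side plates, or absent (3 or 4 are there). 101 mm tall on two feet, 90 g, 52 mm over the feet (x), 34 mm in y. Point: centre of the top fin, 78 mm above the feet. z up, x from leg to leg, y along the channel for the bar. Fin 12 mm thick (x; grip so), 30 mm long (y), 56-101 mm above the feet. Channel 28 mm wide, roof 50 mm above the feet. Half-turn symmetric.
- saddle_c_fin (a point): Blue inverted-U saddle with bright steel side plates, or absent (3 or 4 are there). 101 mm tall on two feet, 90 g, 52 mm over the feet (x), 34 mm in y. Point: centre of the top fin, 78 mm above the feet. z up, x from leg to leg, y along the channel for the bar. Fin 12 mm thick (x; grip so), 30 mm long (y), 56-101 mm above the feet. Channel 28 mm wide, roof 50 mm above the feet. Half-turn symmetric.
- saddle_d_fin (a point): Blue inverted-U saddle with black side plates, or absent (3 or 4 are there). 101 mm tall on two feet, 90 g, 52 mm over the feet (x), 34 mm in y. Point: centre of the top fin, 78 mm above the feet. z up, x from leg to leg, y along the channel for the bar. Fin 12 mm thick (x; grip so), 30 mm long (y), 56-101 mm above the feet. Channel 28 mm wide, roof 50 mm above the feet. Half-turn symmetric.
- bar_mid (a point): Middle of the axis of the drying rail's round steel bar: level, 14 mm thick, 110 mm above the table, along this frame's y, free for 256 mm between two posts 122 mm tall. x is level and points to the far side from the robot. Fixed, on a base plate 70 x 300 x 12 mm. A saddle hanging properly has its fin point 35 mm above this axis (its feet 67 mm above the table).
- label (a point): Centre of the white bar-code label, 56 mm wide, 34 mm high, upright on a plate at the robot's side of the rail's base, 40 mm above the table and 29 mm in front of the bar. Same axes as bar_mid: the label faces along -x.
- scanner_center (a point): Centre of the hand-held scanner: a white stick 116 mm long (its x), 26 mm wide (y), 24 mm high (z), 110 g, a dark rubber band round its middle (grip there, across the 26 mm) and a black nose with a red window at its +x end. It starts in its cradle, and is always on: no button to press.
- scanner_window (a point): Centre of the scanner's red window, 59 mm from scanner_center along the scanner's x; it looks out along +x.
- cradle_seat (a point): Where scanner_center lies when the scanner is in its fixed grey cradle, 42 mm above the table; scanner's x along this x, either way round. Base plate 130 x 56 x 8 mm; two supports, 14 mm long, 47 mm either side of the middle, tops 30 mm high; free room between them for fingers. Flared side lips, about 32 mm apart at the bottom, 40 mm at the top, reach to 44 mm.
- lime_bottle: Bystander: small white bottle with a green cap, 43 mm across, 109 mm tall, standing behind and to the right of the work. Origin at the centre of its underside.
- dome_stick: Bystander: grey stick with a domed top, 32 mm across, 58 mm tall, standing to the left of the work. Origin at the centre of its underside.

How it is judged:
By the outcome, as a careful person would: the job done as asked, in the order asked, and still so for the second after the job is handed in, with the robot touching nothing.
Of saddle_a, saddle_b, saddle_c, saddle_d only 3 to 4 are there at a start; the rules pass over those that are not, and their reading is None.
At some moment in a run one of saddle_a, saddle_b, saddle_c, saddle_d may be knocked a few centimetres aside while the robot is not near it.
It also fails if it takes over 210 s, if anything falls off the work surface, if the arm or the gripper's body presses on something with over 40 N, if the wrist force passes 120 N, or if a joint passes its speed limit or range.

## Working session

There is one attempt and no reset: what is moved stays moved. The work goes in short steps, Python scripts to look and compute and a tool call to move; the robot and the scene stay as the last step left them, time stands still between calls to the robot, and variables do not carry over. Pictures are saved under pics/ and viewed, about 12 in all and at most 16, crops included, and the job is handed in when it is done.

Besides the shell and the picture viewer there is one more tool, called after "Request:" as a command line: name --argument value ..., lists and objects as JSON in quotes. send_rows: Moves the arm, as the interface text tells. Its arguments: {"type":"object","properties":{"deltas":{"type":"array"},"grip_force":{"type":"number"}},"required":["deltas"]}

```bash
ls; mkdir -p pics; cat > h.py <<'E'
import numpy as np, cv2
from rig import env
def cap(n, save=None):
    c=env.capture(n)
    if save: cv2.imwrite('pics/'+save, c['color'][:,:,::-1])
    return c
def rot(c):
    r=np.array(c['rotation'],float)
    if r.size==9: return r.reshape(3,3)
    from scipy.spatial.transform import Rotation as R
    return R.from_quat([r[1],r[2],r[3],r[0]]).as_matrix()
def f(c): return 210/np.tan(np.radians(c['fov_y'])/2)
def cloud(c):
    z=c['z_map'].astype(float); v,u=np.mgrid[0:420,0:560]
    p=np.stack([(u-c['cx'])/f(c)*z, -(v-c['cy'])/f(c)*z, -z],-1)
    P=p@rot(c).T+np.array(c['xyz']); P[z==0]=np.nan
    return P
E
python3 - <<'E'
from h import *
s=env.get_state(); print(s)
for n in('top','side'):
    c=cap(n,n+'0.png'); print(n,{k:v for k,v in c.items() if k not in('color','z_map')})
    np.savez('pics/'+n+'0.npz',P=cloud(c),col=c['color'])
E
```

```text
pics
{'time': 0.0, 'qpos': array([ 1.11467912e+00,  1.81519964e-01,  1.60797864e+00, -1.26971554e-05,
        1.35379536e+00, -2.06325340e-01]), 'joint_velocities': array([ 0.00021613, -0.00114474, -0.00114426,  0.00034981, -0.00085268,
       -0.00085845]), 'joint_efforts': array([ 2.35424359e-04, -4.33862722e+01, -3.41849148e+01,  7.02360109e-02,
        3.84973024e-02, -1.12909563e-04]), 'eef_pos': array([141.90690159, 556.6742041 , 237.83618053]), 'tool_rot': array([ 3.78772502e-04,  7.89683078e-01,  6.13514395e-01, -7.61699531e-04]), 'force': array([-0.42969981, -0.53318711,  0.2308607 ]), 'ft_torque': array([-0.00742745, -0.03439585, -0.02864834]), 'finger_gap': 0.9999291610810749}
top {'fov_y': 44.14676938211307, 'cx': 279.2345804093932, 'cy': 218.47692324892094, 'xyz': array([ 391.16523839,  263.40711456, 1371.75108547]), 'rotation': array([-0.70074049, -0.04003068,  0.04203696,  0.71105078])}
side {'fov_y': 51.90267325375855, 'cx': 281.0724373447288, 'cy': 212.3020882267652, 'xyz': array([ 106.09477262, -393.80054704,  641.1631966 ]), 'rotation': array([ 0.84781351,  0.4465288 , -0.13127014, -0.25415041])}
```

View pics/top0.png

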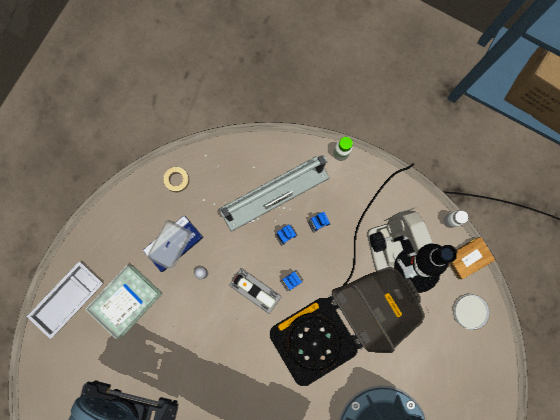

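View pics/side0.png

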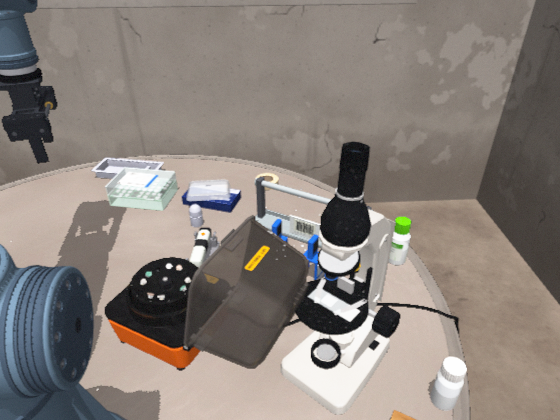

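The top view shows three saddles at about (319,221), (286,233) and (291,280). The rail runs from (226,217) to (322,165), the cradle with scanner is at (255,290), the bottle at (344,147) and the stick at (200,272). The side view is partly blocked by the microscope and centrifuge lid.

```bash
cat >> h.py <<'E'
def blue(col):
    h=cv2.cvtColor(col,cv2.COLOR_RGB2HSV)
    return cv2.inRange(h,(100,150,60),(125,255,255))
def comps(m,mn=25):
    n,l,st,ce=cv2.connectedComponentsWithStats(m)
    return [(l==i) for i in range(1,n) if st[i,4]>=mn]
E
python3 - <<'E'
from h import *
for n in('top','side'):
    d=np.load(f'pics/{n}0.npz'); P,col=d['P'],d['col']
    print(n)
    for m in comps(blue(col)):
        v,u=np.where(m); Q=P[m]; z=Q[:,2]
        t=m&(P[...,2]>85)
        print('blue',u.mean().round(1),v.mean().round(1),m.sum(),'z',np.nanpercentile(z,[2,50,98]).round(), 'xy',np.nanmean(Q,0).round(),'fin',t.sum(),np.nanmean(P[t],0).round(1) if t.any() else '')
        if t.sum()>5:
            print('   fin rect',cv2.minAreaRect(P[t][:,:2].astype(np.float32)))
P=np.load('pics/top0.npz')['P']
for (u,v) in [(226,217),(322,165),(270,192),(344,147),(200,272),(280,200),(255,290),(100,370)]:
    print(u,v,P[v,u].round(1))
c=cv2.imread('pics/top0.png')[140:320,190:360]
cv2.imwrite('pics/crop1.png',cv2.resize(c,None,fx=3.3,fy=3.3,interpolation=cv2.INTER_CUBIC))
E
```

```text
top
blue 319.8 220.3 179 z [ 48.  57. 102.] xy [537. 156.  69.] fin 62 [538.2 154.   98.2]
   fin rect ((538.697021484375, 154.01971435546875), (28.888349533081055, 11.26046085357666), 24.00177001953125)
blue 192.0 236.5 158 z [20. 25. 30.] xy [504. 486.  25.] fin 0 
blue 285.9 233.3 201 z [ 44.  57. 103.] xy [505. 242.  69.] fin 64 [506.2 240.9  98.4]
   fin rect ((506.669677734375, 240.79058837890625), (29.362117767333984, 12.960460662841797), 31.842885971069336)
blue 159.5 266.9 34 z [20. 25. 29.] xy [426. 570.  24.] fin 0 
blue 291.8 280.4 193 z [ 47.  56. 102.] xy [387. 230.  68.] fin 65 [386.9 228.7  97.6]
   fin rect ((387.1249694824219, 228.7537078857422), (29.738739013671875, 12.90481185913086), 35.486351013183594)
blue 132.6 293.3 74 z [54. 60. 65.] xy [361. 629.  60.] fin 0 
side
blue 215.0 203.1 363 z [ 6. 18. 28.] xy [479. 497.  18.] fin 0 
blue 275.8 225.7 83 z [ 79.  99. 102.] xy [502. 235.  95.] fin 75 [501.5 234.1  97.7]
   fin rect ((505.0572204589844, 236.87005615234375), (28.50005531311035, 11.440526008605957), 32.41011047363281)
blue 282.9 237.3 32 z [ 52.  56. 133.] xy [515. 227.  64.] fin 1 [393.4  42.4 230.2]
blue 312.2 252.8 267 z [ 14.  66. 102.] xy [532. 144.  70.] fin 85 [532.8 146.7  97.3]
   fin rect ((536.5187377929688, 149.2170867919922), (28.938810348510742, 11.002853393554688), 24.334331512451172)
blue 330.5 278.1 28 z [231. 233. 245.] xy [398. -67. 234.] fin 28 [398.4 -67.2 234. ]
   fin rect ((397.6554260253906, -67.54757690429688), (10.169256210327148, 19.21978759765625), 29.87941551208496)
226 217 [544.9 390.1 101.7]
322 165 [671.3 150.2 106.3]
270 192 [621.7 281.9   7.9]
344 147 [715.7  94.5 109. ]
200 272 [411.3 460.4  58.1]
280 200 [594.5 255.8  42.4]
255 290 [364.2 322.4  52.6]
100 370 [164.4 726.6  -2. ]
```

View pics/crop1.png

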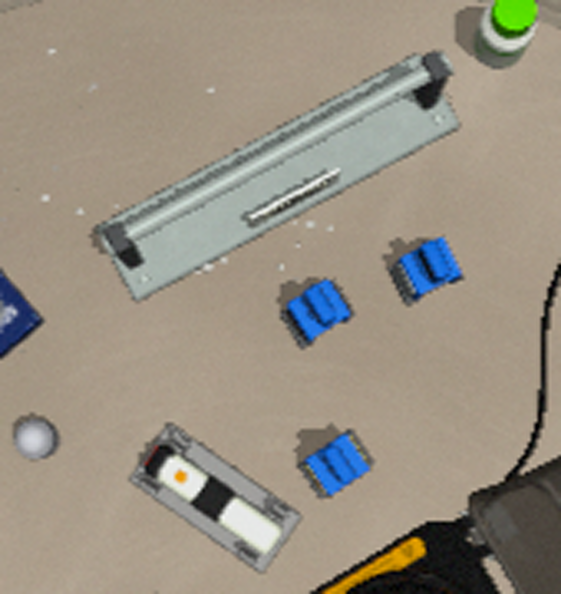

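The crop confirms three saddles. The fins run roughly across the bar direction, the label is on the rail's near side, and the scanner's nose is at its upper-left end, crop (155,455). Next I measure the rail, label, scanner and clearances.

```bash
cat >> h.py <<'E'
def line(Q):
    vx,vy,x0,y0=cv2.fitLine(Q[:,:2].astype(np.float32),cv2.DIST_HUBER,0,.01,.01).ravel()
    return np.array([x0,y0]),np.array([vx,vy])
def fins(c,off=(0,0)):
    P=cloud(c)
    for m in comps(blue(c['color'])):
        t=m&(P[...,2]>85)
        if m.sum()>60: t=m&(P[...,2]>np.nanpercentile(P[m][:,2],98)-16)
        if t.sum()>20 and np.nanmedian(P[t][:,2])>80:
            r=cv2.minAreaRect(P[t][:,:2].astype(np.float32)); a=r[2] if r[1][0]>r[1][1] else r[2]-90
            print('fin',np.round(np.array(r[0])+off,1),'z',np.nanpercentile(P[t][:,2],95).round(1),'size',np.round(r[1],1),'long dir',round(a,1))
def yaw(s):
    w,x,y,z=s['tool_rot']; return np.degrees(np.arctan2(2*(x*y+w*z),1-2*(y*y+z*z)))
def to(xyz,yw=None):
    s=env.get_state(); p=s['eef_pos']; y0=yaw(s); yw=y0 if yw is None else yw
    d=np.array(xyz)-p; dy=(yw-y0+180)%360-180
    for lab,y in(('before turn',y0),('after turn',yw)):
        a=np.radians(y); tx=np.array([np.cos(a),np.sin(a)]); ty=np.array([np.sin(a),-np.cos(a)])
        print(lab,'tool dx %.1f dy %.1f dz %.1f'%(d[:2]@tx,d[:2]@ty,-d[2]),'turn %.3f'%-np.radians(dy))
    print('at',p.round(1),'yaw %.1f'%y0,'t',round(s['time'],2),'F',np.round(s['force'],1),'gap',round(s['finger_gap']*88.1,1))
E
python3 - <<'E'
from h import *
d=np.load('pics/top0.npz'); P,col=d['P'],d['col']; v,u=np.mgrid[0:420,0:560]
# bar: high points in strip between posts
a,b=np.array([545,390.]),np.array([671,150.]); L=np.linalg.norm(b-a); e=(b-a)/L; n=np.array([-e[1],e[0]])
q=P[...,:2]-a; s=q@e; w=q@n
m=(s>15)&(s<L-20)&(abs(w)<40)&(P[...,2]>104)&(P[...,2]<130)
o,dr=line(P[m]); print('bar',o,dr,'ang',np.degrees(np.arctan2(dr[1],dr[0])),m.sum(),'z',np.percentile(P[m][:,2],[5,50,95]))
m2=(s>-30)&(s<L+30)&(abs(w)<60)&(P[...,2]>90)&(P[...,2]<135)
S=(P[m2][:,:2]-o)@dr; print('extent along',S.min(),S.max(), 'ends mid',o+dr*(S.min()+S.max())/2)
m3=(s>0)&(s<L)&(abs(w)<60)&(P[...,2]<22)&(P[...,2]>5); r=cv2.minAreaRect(P[m3][:,:2].astype(np.float32)); print('plate',r)
gray=col.min(2)
m4=(s>60)&(s<L-60)&(P[...,2]>35)&(P[...,2]<70)&(abs(w)<60); print('label', m4.sum(),np.nanmean(P[m4],0),cv2.minAreaRect(P[m4][:,:2].astype(np.float32)))
# scanner
c0=np.array([364,322]); near=np.hypot(P[...,0]-c0[0],P[...,1]-c0[1])<85
m5=near&(P[...,2]>47)&(P[...,2]<62); r=cv2.minAreaRect(P[m5][:,:2].astype(np.float32)); o5,d5=line(P[m5]); print('scanner',r,'ang',np.degrees(np.arctan2(d5[1],d5[0])),o5)
dk=near&(P[...,2]>44)&(P[...,2]<62)&(col.max(2)<60); 
for k in comps(dk.astype(np.uint8),5): print(' dark',np.nanmean(P[k],0).round(1),k.sum())
base=near&(P[...,2]>4)&(P[...,2]<12); r=cv2.minAreaRect(P[near&(P[...,2]>4)][:,:2].astype(np.float32)); print('cradle',r)
# tall things
for z0 in (90,125,180):
    t=(P[...,2]>z0)&(P[...,0]>250)&(P[...,1]<550)
    for k in comps(t.astype(np.uint8),60): Q=P[k]; print('tall>',z0,k.sum(),'x',Q[:,0].min().round(),Q[:,0].max().round(),'y',Q[:,1].min().round(),Q[:,1].max().round(),'zmax',Q[:,2].max().round())
# nearest thing >110 to saddle c
t=(P[...,2]>115); Q=P[t]; dd=np.hypot(Q[:,0]-387,Q[:,1]-229); i=dd.argsort()[:3]; print(Q[i],dd[i])
E
```

```text
bar [614.59424 277.1936 ] [ 0.4678505 -0.8838076] ang -62.105137 536 z [108.94053678 114.57956345 118.87898028]
extent along -138.13804479763868 153.3862395435097 ends mid [618.1611761  270.45536832]
plate ((607.5049438476562, 269.46563720703125), (112.60444641113281, 271.70062255859375), 28.556636810302734)
label 91 [595.06807133 258.20097977  54.81742422] ((595.518798828125, 258.4912414550781), (5.402657508850098, 77.34068298339844), 28.29532241821289)
scanner ((361.0246887207031, 308.2566223144531), (137.3516387939453, 76.73538208007812), 86.62264251708984) ang 57.592594 [362.9959  323.25623]
 dark [393.  366.1  53. ] 37
 dark [363.  324.8  52.7] 86
cradle ((359.678466796875, 321.9313049316406), (156.83889770507812, 163.13284301757812), 43.55149459838867)
tall> 90 156 x 710.0 742.0 y 73.0 106.0 zmax 113.0
tall> 90 729 x 543.0 695.0 y 138.0 404.0 zmax 126.0
tall> 90 7034 x 250.0 543.0 y -111.0 134.0 zmax 418.0
tall> 90 61 x 524.0 552.0 y 143.0 163.0 zmax 104.0
tall> 90 62 x 493.0 521.0 y 230.0 252.0 zmax 106.0
tall> 90 61 x 373.0 400.0 y 218.0 239.0 zmax 104.0
tall> 90 952 x 250.0 308.0 y 112.0 247.0 zmax 130.0
tall> 125 6594 x 250.0 543.0 y -111.0 131.0 zmax 418.0
tall> 180 2132 x 390.0 543.0 y -82.0 -3.0 zmax 418.0
tall> 180 3392 x 250.0 414.0 y -59.0 121.0 zmax 271.0
[[292.89765045 200.92878473 117.53292302]
 [293.13849255 198.72704028 121.05825571]
 [295.36241275 191.53729687 120.92738202]] [98.20002708 98.62268842 98.99950264]
```

```bash
cat > clr.py <<'E'
from h import *
Ps=[np.load(f'pics/{n}0.npz')['P'].reshape(-1,3) for n in('top','side')]
def clr(x,y,a,zb):
    e=np.array([np.cos(np.radians(a)),np.sin(np.radians(a))]); n=np.array([-e[1],e[0]])
    for nm,P in zip(('top','side'),Ps):
        for hl,hw in((93.5,37.5),):
            Q=P[(P[:,2]>zb)&(P[:,2]<zb+250)&(P[:,0]>230)&(P[:,1]<520)]; q=Q[:,:2]-[x,y]
            dx=np.maximum(abs(q@e)-hl,0); dy=np.maximum(abs(q@n)-hw,0); d=np.hypot(dx,dy)
            i=d.argsort()[:1]; j=d.argsort()[min(15,len(d)-1)]
            print((x,y,a),nm,'min',d[i].round(1),Q[i].round(0),'16th',d[j].round(1))
if __name__=='__main__':
    clr(537.5,152,114,120); clr(506,239,122,120); clr(387,229,125.5,120); clr(391,232,125.5,120)
    clr(363,324,147.6,84); clr(595-.884*119,258-.468*119,117.7,82)
E
python3 clr.py
python3 - <<'E'
from h import *
to((537.5,152,150),24+90)
E
```

```text
(537.5, 152, 114) top min [54.5] [[533.  -3. 211.]] 16th 58.4
(537.5, 152, 114) side min [80.5] [[538. -29. 255.]] 16th 88.1
(506, 239, 122) top min [69.1] [[649. 211. 121.]] 16th 80.5
(506, 239, 122) side min [71.1] [[544. 383. 120.]] 16th 82.6
(387, 229, 125.5) top min [37.1] [[368. 128. 122.]] 16th 38.9
(387, 229, 125.5) side min [46.5] [[377.  99. 243.]] 16th 57.4
(391, 232, 125.5) top min [42.1] [[368. 128. 122.]] 16th 43.9
(391, 232, 125.5) side min [51.5] [[377.  99. 243.]] 16th 62.2
(363, 324, 147.6) top min [15.3] [[398. 239.  97.]] 16th 23.3
(363, 324, 147.6) side min [63.2] [[491. 233.  87.]] 16th 65.6
(489.804, 202.308, 117.7) top min [0.] [[534. 148. 102.]] 16th 0.0
(489.804, 202.308, 117.7) side min [0.] [[496. 229.  98.]] 16th 0.0
before turn tool dx -294.4 dy 483.4 dz 87.9 turn -0.669
after turn tool dx -530.6 dy 196.8 dz 87.9 turn -0.669
at [141.9 556.7 237.9] yaw 75.7 t 0.1 F [-0.3  0.6 -0.7] gap 88.1
```

Request:
send_rows --deltas '[[50,[-24.5,40.3,0],0],[50,[-24.5,40.3,0],0],[50,[-24.5,40.3,0],0],[50,[-24.5,40.3,0],0],[50,[-24.5,40.3,0],0],[50,[-24.5,40.3,0],0],[50,[-24.5,40.3,0],0],[50,[-24.5,40.3,0],0],[50,[-24.5,40.3,0],0],[50,[-24.5,40.3,0],0],[50,[-24.5,40.3,0],0],[50,[-24.5,40.3,0],0]]' --grip_force 20

```text
time: 1.3
eef_pos: [538.9, 151.1, 238.4]
tool_rot: [-0.0, 0.79, 0.613, -0.0]
force: [1.0, 0.2, -0.5]
finger_gap: 0.568
```

Request:
send_rows --deltas '[[50,[0,0,10],-0.134],[50,[0,0,10],-0.134],[50,[0,0,10],-0.134],[50,[0,0,10],-0.134],[50,[0,0,10],-0.133],[50,[0,0,0],0]]'

```text
time: 1.9
eef_pos: [536.7, 152.6, 186.8]
tool_rot: [-0.001, 0.544, 0.839, -0.001]
force: [-0.3, 1.0, -0.5]
finger_gap: 0.566
```

```bash
python3 - <<'E'
from h import *
to((537.5,152,62),24+90)
c=cap('top','t1.png'); fins(c); c2=cap('side','s1.png'); fins(c2)
E
```

```text
before turn tool dx -0.9 dy 0.4 dz 124.8 turn 0.001
after turn tool dx -0.9 dy 0.4 dz 124.8 turn 0.001
at [536.7 152.6 186.8] yaw 114.1 t 1.9 F [-0.3  1.  -0.5] gap 49.9
fin [502.3 238. ] z 104.0 size [38.2 13.4] long dir 33.7
fin [387.4 228.3] z 103.1 size [29.5 12.3] long dir 32.8
fin [504.5 236. ] z 102.3 size [28.9 11.3] long dir 31.3
fin [536.6 148.8] z 102.2 size [28.1 10.4] long dir 23.1
fin [398.2 -66.9] z 241.1 size [ 9.1 19.5] long dir -62.6
```

Request:
send_rows --deltas '[[50,[0,0.5,30],0],[50,[0,0,30],0],[50,[0,0,25],0],[50,[0,0,20],0],[50,[0,0,12],0],[50,[0,0,6.5],0],[50,[0,0,0],0]]'

```text
time: 2.7
eef_pos: [538.5, 153.0, 65.1]
tool_rot: [-0.0, 0.545, 0.839, -0.0]
force: [0.8, 0.6, 0.0]
finger_gap: 0.565
```

Request:
send_rows --deltas '[[0,[0,0,0],0],[0,[0,0,0],0],[0,[0,0,0],0],[0,[0,0,0],0],[0,[0,0,0],0],[0,[0,0,0],0],[0,[0,0,0],0]]'

```text
time: 3.4
eef_pos: [538.4, 152.9, 65.2]
tool_rot: [-0.0, 0.545, 0.839, -0.0]
force: [-1.1, -0.3, -0.7]
finger_gap: 0.134
```

Request:
send_rows --deltas '[[0,[0,0,-10],0],[0,[0,0,-25],0],[0,[0,0,-40],0],[0,[0,0,-40],0],[0,[0,0,-20],0],[0,[0,0,0],0.14],[0,[0,0,0],0.15],[0,[0,0,0],0.15],[0,[0,0,0],0.15],[0,[0,0,0],0.15],[0,[0,0,0],0.15],[0,[0,0,0],0.15]]'

```text
time: 4.6
eef_pos: [538.4, 153.0, 200.9]
tool_rot: [0.0, 0.891, 0.455, 0.0]
force: [0.4, -0.7, -1.5]
finger_gap: 0.135
```

Request:
send_rows --deltas '[[0,[0,0,0],0.15],[0,[0,0,0],0.15],[0,[0,0,0],0.15],[0,[0,0,0],0.01],[0,[0,0,0],0]]'

```text
time: 5.1
eef_pos: [538.5, 153.0, 200.6]
tool_rot: [0.0, 0.97, 0.244, 0.0]
force: [0.2, 0.3, -1.4]
finger_gap: 0.136
```

```bash
python3 - <<'E'
from h import *
to((639.5,232.2,200),27.9)
E
```

```text
before turn tool dx 126.5 dy -21.9 dz 0.6 turn 0.007
after turn tool dx 126.3 dy -22.8 dz 0.6 turn 0.007
at [538.5 153.  200.6] yaw 28.3 t 5.1 F [ 0.2  0.3 -1.4] gap 12.0
```

Move above the bar, check by side view.

Request:
send_rows --deltas '[[0,[20,-4,0],0.007],[0,[32,-6,0],0],[0,[32,-6,0],0],[0,[28,-5,0],0],[0,[14.3,-1.8,0],0],[0,[0,0,0],0],[0,[0,0,0],0]]'

```text
time: 5.8
eef_pos: [639.2, 231.7, 199.8]
tool_rot: [0.0, 0.971, 0.24, -0.001]
force: [0.0, 0.2, -1.0]
finger_gap: 0.134
```

```bash
python3 - <<'E'
from h import *
to((639.5,232.2,132),27.9)
a=cap('side')['color'][:,:,::-1]; b=cap('top')['color'][:,:,::-1]
a=cv2.resize(a[130:270,220:380],None,fx=3.5,fy=3.5); b=cv2.resize(b[130:270,200:280+60],None,fx=2,fy=2)
cv2.imwrite('pics/c2.png',np.hstack([a[:,:500],np.pad(b,((0,a.shape[0]-b.shape[0]),(0,0),(0,0)))]))
E
```

```text
before turn tool dx 0.5 dy -0.3 dz 67.8 turn -0.002
after turn tool dx 0.5 dy -0.3 dz 67.8 turn -0.002
at [639.2 231.7 199.8] yaw 27.8 t 5.8 F [ 0.   0.2 -1. ] gap 11.8
```

View pics/c2.png

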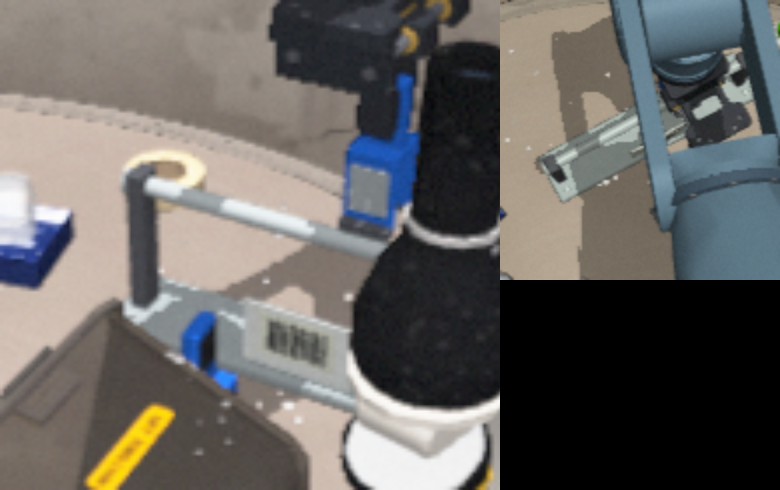

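The saddle is upright in the jaws above the bar at crop (375,190). Its lower end lies over the bar line and the left part of the rail is free. I'll lower it.

Request:
send_rows --deltas '[[0,[0,0,12],0],[0,[0,0,14],0],[0,[0,0,14],0],[0,[0,0,12],0],[0,[0,0,8],0],[0,[0,0,4],0],[0,[0,0,0],0]]'

```text
time: 6.6
eef_pos: [639.3, 231.8, 135.3]
tool_rot: [-0.0, 0.971, 0.239, -0.001]
force: [-1.1, -0.0, -0.4]
finger_gap: 0.136
```

Request:
send_rows --deltas '[[0,[0,0,1.5],0],[0,[0,0,1.0],0],[0,[0,0,0.7],0],[0,[0,0,0],0],[0,[0,0,0],0]]'

```text
time: 7.1
eef_pos: [639.8, 231.9, 133.2]
tool_rot: [0.0, 0.971, 0.239, 0.0]
force: [-0.7, 0.9, -1.2]
finger_gap: 0.133
```

Request:
send_rows --deltas '[[0,[0,0,1.0],0],[0,[0,0,0.8],0],[0,[0,0,0],0],[0,[0,0,0],0]]'

```text
time: 7.5
eef_pos: [639.9, 232.0, 132.0]
tool_rot: [0.0, 0.971, 0.239, 0.0]
force: [-2.1, -0.1, 5.6]
finger_gap: 0.135
```

Request:
send_rows --deltas '[[16,[0,0,0],0],[20,[0,0,0],0],[30,[0,0,0],0],[40,[0,0,0],0],[40,[0,0,0],0],[40,[0,0,-20],0],[40,[0,0,-40],0],[40,[0,0,-40],0],[50,[0,0,0],0]]'

```text
time: 8.4
eef_pos: [643.1, 232.6, 239.0]
tool_rot: [0.0, 0.971, 0.239, 0.006]
force: [0.6, 0.8, 0.8]
finger_gap: 0.521
```

```bash
python3 - <<'E'
from h import *
fins(cap('side')); fins(cap('top'))
to((506,239,190),122)
E
```

```text
fin [637.7 230.7] z 169.1 size [10.7 30. ] long dir -64.1
fin [504.2 236.9] z 102.3 size [30. 12.] long dir 32.4
fin [398.1 -67.1] z 240.7 size [ 8.7 19.8] long dir -63.9
fin [617.1 244.9] z 295.1 size [68.  12.9] long dir 8.1
before turn tool dx -115.7 dy -68.6 dz 42.7 turn -1.646
after turn tool dx 77.1 dy -110.2 dz 42.7 turn -1.646
at [640.3 232.1 232.7] yaw 27.7 t 8.5 F [-0.6  0.1 -0.1] gap 50.0
```

Request:
send_rows --deltas '[[50,[-39,-23,0],0],[50,[-39,-23,0],0],[50,[-37.7,-22.6,0],0],[50,[0,0,0],-0.146],[50,[0,0,0],-0.15],[50,[0,0,0],-0.15],[50,[0,0,0],-0.15],[50,[0,0,0],-0.15],[50,[0,0,0],-0.15],[50,[0,0,0],-0.15],[50,[0,0,0],-0.15],[50,[0,0,0],-0.15]]'

```text
time: 9.7
eef_pos: [504.2, 238.6, 229.0]
tool_rot: [-0.001, 0.608, 0.794, -0.001]
force: [-0.7, 0.8, 0.4]
finger_gap: 0.57
```

Request:
send_rows --deltas '[[50,[0,0,20],-0.15],[50,[0,0,20],-0.15],[50,[0,0,0],0],[50,[0,0,0],0]]'

```text
time: 10.1
eef_pos: [504.4, 238.7, 190.0]
tool_rot: [-0.001, 0.487, 0.874, -0.001]
force: [-0.2, -0.1, 1.1]
finger_gap: 0.57
```

```bash
python3 - <<'E'
from h import *
fins(cap('side')); fins(cap('top'))
to((506.3,239.6,65),122)
E
```

```text
fin [638.8 231.5] z 169.2 size [13.7 28.7] long dir -62.5
fin [504.9 236.6] z 102.4 size [31.7 11.2] long dir 29.8
fin [398.3 -66.9] z 241.5 size [ 9.8 19.6] long dir -61.8
fin [600.6 244.7] z 170.1 size [ 25.2 105.2] long dir -13.4
fin [387.1 228.6] z 104.0 size [29.6 12.7] long dir 32.6
before turn tool dx 0.2 dy 0.9 dz 126.7 turn -0.003
after turn tool dx 0.2 dy 0.9 dz 126.7 turn -0.003
at [505.6 239.  191.7] yaw 121.8 t 10.2 F [-0.6  0.   0.3] gap 50.3
```

Request:
send_rows --deltas '[[50,[0,0.8,30],0],[50,[0,0,35],0],[50,[0,0,28],0],[50,[0,0,20],0],[50,[0,0,9],0],[50,[0,0,3.5],0],[50,[0,0,0],0],[0,[0,0,0],0],[0,[0,0,0],0],[0,[0,0,0],0],[0,[0,0,0],0]]'

```text
time: 11.3
eef_pos: [506.3, 239.4, 66.2]
tool_rot: [0.0, 0.485, 0.875, 0.0]
force: [-0.2, 0.6, 0.5]
finger_gap: 0.23
```

Request:
send_rows --deltas '[[0,[0,0,0],0],[0,[0,0,0],0],[0,[0,0,0],0],[0,[0,0,0],0]]'

```text
time: 11.7
eef_pos: [506.0, 239.3, 65.7]
tool_rot: [-0.0, 0.485, 0.875, -0.0]
force: [-0.1, 0.3, 0.9]
finger_gap: 0.135
```

Request:
send_rows --deltas '[[0,[0,0,-10],0],[0,[0,0,-25],0],[0,[0,0,-40],0],[0,[0,0,-40],0],[0,[0,0,-22],0],[0,[0,0,0],0.14],[0,[0,0,0],0.15],[0,[0,0,0],0.15],[0,[0,0,0],0.15],[0,[0,0,0],0.15],[0,[0,0,0],0.15],[0,[0,0,0],0.15]]'

```text
time: 12.9
eef_pos: [505.9, 239.4, 203.3]
tool_rot: [0.0, 0.857, 0.515, 0.0]
force: [-0.7, -0.4, -1.3]
finger_gap: 0.135
```

Request:
send_rows --deltas '[[0,[0,0,0],0.15],[0,[0,0,0],0.15],[0,[0,0,0],0.15],[0,[0,0,0],0.15],[0,[0,0,0],0],[0,[0,0,0],0]]'

```text
time: 13.5
eef_pos: [506.0, 239.4, 203.1]
tool_rot: [-0.0, 0.97, 0.244, 0.0]
force: [-0.9, -0.6, 0.4]
finger_gap: 0.137
```

```bash
python3 - <<'E'
from h import *
to((618.8,271.3,200),27.9)
E
```

```text
before turn tool dx 114.5 dy 25.3 dz 3.1 turn 0.006
after turn tool dx 114.6 dy 24.6 dz 3.1 turn 0.006
at [506.  239.4 203.1] yaw 28.3 t 13.5 F [-0.9 -0.6  0.4] gap 12.0
```

Request:
send_rows --deltas '[[0,[15,3,0],0.006],[0,[30,6.5,0],0],[0,[30,6.5,0],0],[0,[27,6,0],0],[0,[12.5,2.6,0],0],[0,[0,0,0],0],[0,[0,0,0],0]]'

```text
time: 14.2
eef_pos: [618.2, 270.7, 202.3]
tool_rot: [0.0, 0.971, 0.24, -0.001]
force: [-0.3, -0.5, -0.8]
finger_gap: 0.138
```

```bash
python3 - <<'E'
from h import *
to((618.8,271.3,136),27.9)
E
```

```text
before turn tool dx 0.8 dy -0.3 dz 66.3 turn -0.002
after turn tool dx 0.8 dy -0.3 dz 66.3 turn -0.002
at [618.2 270.7 202.3] yaw 27.8 t 14.2 F [-0.3 -0.5 -0.8] gap 12.1
```

Request:
send_rows --deltas '[[0,[0.7,-0.3,12],0],[0,[0,0,14],0],[0,[0,0,14],0],[0,[0,0,14],0],[0,[0,0,8],0],[0,[0,0,4],0],[0,[0,0,1.5],0],[0,[0,0,1],0],[0,[0,0,0],0],[0,[0,0,0],0]]'

```text
time: 15.2
eef_pos: [619.7, 271.5, 134.9]
tool_rot: [-0.0, 0.971, 0.239, 0.001]
force: [0.6, 0.2, -1.0]
finger_gap: 0.135
```

Request:
send_rows --deltas '[[0,[0,0,1.2],0],[0,[0,0,0.9],0],[0,[0,0,0.7],0],[0,[0,0,0],0],[0,[0,0,0],0]]'

```text
time: 15.7
eef_pos: [619.6, 271.5, 132.6]
tool_rot: [0.0, 0.971, 0.239, 0.0]
force: [-3.0, -1.5, 5.6]
finger_gap: 0.133
```

Request:
send_rows --deltas '[[16,[0,0,0],0],[20,[0,0,0],0],[30,[0,0,0],0],[40,[0,0,0],0],[40,[0,0,0],0],[40,[0,0,-20],0],[40,[0,0,-40],0],[40,[0,0,-40],0],[50,[0,0,0],0]]'

```text
time: 16.6
eef_pos: [622.7, 272.4, 239.1]
tool_rot: [-0.0, 0.971, 0.239, 0.006]
force: [0.7, -0.5, 0.2]
finger_gap: 0.517
```

```bash
python3 - <<'E'
from h import *
fins(cap('side')); fins(cap('top'))
to((386.6,228,190),124)
E
```

```text
fin [629.  250.4] z 169.4 size [12.  72.7] long dir -64.3
fin [397.5 -67.7] z 241.9 size [11.  20.1] long dir -62.0
before turn tool dx -226.9 dy -69.8 dz 42.9 turn -1.681
after turn tool dx 94.3 dy -217.9 dz 42.9 turn -1.681
at [620.  271.6 232.9] yaw 27.7 t 16.7 F [ 0.1  0.  -0.7] gap 49.9
```

Request:
send_rows --deltas '[[50,[-38,-11.6,0],0],[50,[-38,-11.6,0],0],[50,[-38,-11.6,0],0],[50,[-38,-11.6,0],0],[50,[-38,-11.6,0],0],[50,[-36.9,-11.8,0],0],[50,[0,0,0],-0.15],[50,[0,0,0],-0.15],[50,[0,0,0],-0.15],[50,[0,0,0],-0.15],[50,[0,0,0],-0.15],[50,[0,0,0],-0.15]]'

```text
time: 17.9
eef_pos: [384.8, 227.5, 229.6]
tool_rot: [-0.001, 0.768, 0.64, -0.002]
force: [-0.6, -0.1, 0.2]
finger_gap: 0.563
```

Request:
send_rows --deltas '[[50,[0,0,0],-0.15],[50,[0,0,0],-0.15],[50,[0,0,0],-0.15],[50,[0,0,0],-0.15],[50,[0,0,0],-0.15],[50,[0,0,20],-0.031],[50,[0,0,20],0],[50,[0,0,0],0],[50,[0,0,0],0]]'

```text
time: 18.8
eef_pos: [385.1, 227.6, 190.4]
tool_rot: [-0.001, 0.47, 0.883, -0.001]
force: [0.2, 0.4, 0.3]
finger_gap: 0.568
```

```bash
python3 - <<'E'
from h import *
fins(cap('side')); fins(cap('top'))
to((386.6,228,65),124)
a=cap('top')['color'][:,:,::-1]; b=cap('side')['color'][:,:,::-1]
cv2.imwrite('pics/c3.png',np.hstack([cv2.resize(b[150:270,230:380],None,fx=3,fy=3),cv2.resize(a[200:340,220:365],None,fx=2.57,fy=2.57)[:360]]))
E
```

```text
fin [630.1 251.3] z 168.9 size [16.2 73.3] long dir -63.9
fin [397.8 -67.4] z 241.2 size [ 9.3 19. ] long dir -60.6
fin [639.8 235.5] z 170.7 size [11.6 28. ] long dir -62.9
fin [620.9 274.7] z 170.7 size [12.6 28.1] long dir -60.9
before turn tool dx -0.2 dy 0.3 dz 126.9 turn -0.000
after turn tool dx -0.2 dy 0.3 dz 126.9 turn -0.000
at [386.2 227.9 191.9] yaw 124.0 t 18.9 F [0.7 0.6 1.5] gap 50.2
```

View pics/c3.png

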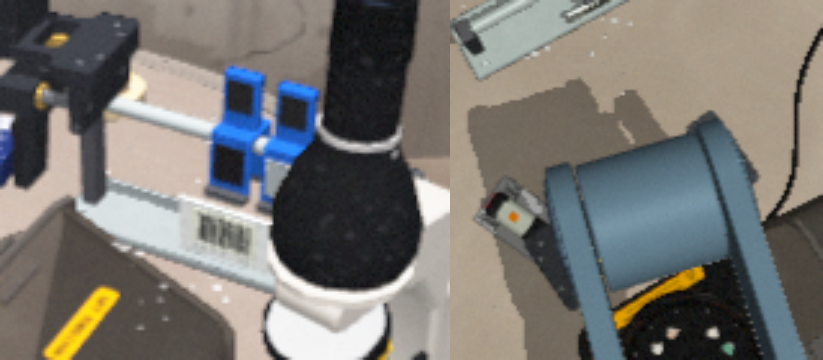

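Black- and steel-plated saddles hang squarely on the bar at crop (238,130) and (290,130). The gripper is above saddle 3.

Request:
send_rows --deltas '[[50,[0,0.3,30],0],[50,[0,0,35],0],[50,[0,0,28],0],[50,[0,0,20],0],[50,[0,0,9],0],[50,[0,0,3.5],0],[50,[0,0,0],0],[0,[0,0,0],0],[0,[0,0,0],0],[0,[0,0,0],0],[0,[0,0,0],0]]'

```text
time: 20.1
eef_pos: [386.5, 228.1, 66.4]
tool_rot: [0.0, 0.47, 0.883, 0.0]
force: [-0.5, 0.0, -0.6]
finger_gap: 0.229
```

Request:
send_rows --deltas '[[0,[0,0,0],0],[0,[0,0,0],0],[0,[0,0,0],0],[0,[0,0,0],0]]'

```text
time: 20.5
eef_pos: [386.0, 228.0, 65.8]
tool_rot: [-0.0, 0.47, 0.883, -0.0]
force: [0.2, -0.1, -1.1]
finger_gap: 0.138
```

Request:
send_rows --deltas '[[0,[0,0,-10],0],[0,[0,0,-25],0],[0,[0,0,-40],0],[0,[0,0,-40],0],[0,[0,0,-35],0],[0,[0,0,-15],0.131],[0,[0,0,0],0.15],[0,[0,0,0],0.15],[0,[0,0,0],0.15],[0,[0,0,0],0.15],[0,[0,0,0],0.15],[0,[0,0,0],0.15]]'

```text
time: 21.7
eef_pos: [386.1, 228.0, 231.6]
tool_rot: [0.0, 0.845, 0.534, 0.0]
force: [0.4, 0.3, -0.4]
finger_gap: 0.133
```

Request:
send_rows --deltas '[[0,[0,0,0],0.15],[0,[0,0,0],0.15],[0,[0,0,0],0.15],[0,[0,0,0],0.15],[0,[0,0,0],0.05],[0,[0,0,0],0]]'

```text
time: 22.3
eef_pos: [386.1, 228.0, 231.5]
tool_rot: [0.0, 0.971, 0.239, 0.0]
force: [0.1, 0.3, 0.6]
finger_gap: 0.134
```

```bash
python3 - <<'E'
from h import *
to((598.7,311,205),27.9)
E
```

```text
before turn tool dx 226.8 dy 25.2 dz 26.5 turn -0.004
after turn tool dx 226.7 dy 26.1 dz 26.5 turn -0.004
at [386.1 228.  231.5] yaw 27.7 t 22.3 F [0.1 0.3 0.6] gap 11.8
```

Request:
send_rows --deltas '[[0,[20,2.3,0],-0.004],[0,[40,4.6,5],0],[0,[40,4.6,7],0],[0,[40,4.6,7],0],[0,[40,4.6,7],0],[0,[32,3.7,0],0],[0,[14.7,1.7,0],0],[0,[0,0,0],0],[0,[0,0,0],0]]'

```text
time: 23.2
eef_pos: [598.2, 310.8, 204.6]
tool_rot: [0.0, 0.97, 0.242, -0.001]
force: [-0.1, 0.3, -1.6]
finger_gap: 0.13
```

```bash
python3 - <<'E'
from h import *
to((598.7,311,136),27.9)
E
```

```text
before turn tool dx 0.5 dy 0.1 dz 68.6 turn 0.001
after turn tool dx 0.5 dy 0.1 dz 68.6 turn 0.001
at [598.2 310.8 204.6] yaw 28.0 t 23.2 F [-0.1  0.3 -1.6] gap 11.5
```

Request:
send_rows --deltas '[[0,[0.5,0,12],0],[0,[0,0,14],0],[0,[0,0,14],0],[0,[0,0,14],0],[0,[0,0,9],0],[0,[0,0,4],0],[0,[0,0,2],0],[0,[0,0,1.5],0],[0,[0,0,0],0],[0,[0,0,0],0]]'

```text
time: 24.2
eef_pos: [599.6, 311.3, 135.1]
tool_rot: [-0.0, 0.97, 0.241, 0.001]
force: [0.4, 0.3, -0.0]
finger_gap: 0.136
```

Request:
send_rows --deltas '[[0,[-0.4,0,1.2],0],[0,[0,0,0.9],0],[0,[0,0,0.7],0],[0,[0,0,0],0],[0,[0,0,0],0]]'

```text
time: 24.7
eef_pos: [599.0, 311.1, 132.6]
tool_rot: [0.0, 0.97, 0.241, 0.0]
force: [-1.7, -1.0, 5.4]
finger_gap: 0.132
```

Request:
send_rows --deltas '[[16,[0,0,0],0],[20,[0,0,0],0],[30,[0,0,0],0],[40,[0,0,0],0],[40,[0,0,0],0],[40,[0,0,-20],0],[40,[0,0,-40],0],[40,[0,0,-40],0],[60,[0,0,0],0]]'

```text
time: 25.6
eef_pos: [602.2, 312.2, 239.3]
tool_rot: [-0.0, 0.97, 0.241, 0.006]
force: [-0.4, 0.3, 0.7]
finger_gap: 0.521
```

```bash
python3 - <<'E'
from h import *
fins(cap('side'))
to((362.7,323.7,150),-32.4)
E
```

```text
fin [618.6 270.7] z 168.9 size [ 13.5 119.3] long dir -63.3
fin [397.7 -67.6] z 241.6 size [10.1 19.1] long dir -60.0
before turn tool dx -204.9 dy -122.1 dz 85.9 turn 1.053
after turn tool dx -207.5 dy 117.5 dz 85.9 turn 1.053
at [600.9 311.7 235.9] yaw 27.9 t 25.65 F [ 0.6 -1.  -1. ] gap 50.0
```

Request:
send_rows --deltas '[[60,[-41,-24.4,0],0],[60,[-41,-24.4,0],0],[60,[-41,-24.4,0],0],[60,[-41,-24.4,0],0],[60,[-41,-24.4,0],0],[60,[0,0,10],0.15],[60,[0,0,10],0.15],[60,[0,0,10],0.15],[60,[0,0,10],0.15],[60,[0,0,10],0.15],[60,[0,0,10],0.15],[60,[0,0,10],0.15]]'

```text
time: 26.85
eef_pos: [359.7, 322.4, 159.8]
tool_rot: [0.001, 0.96, -0.281, -0.001]
force: [-0.7, -0.2, 0.4]
finger_gap: 0.682
```

```bash
python3 - <<'E'
from h import *
to((362.7,323.7,24),-32.4)
c=cap('top'); fins(c); a=c['color'][:,:,::-1]; b=cap('side')['color'][:,:,::-1]
cv2.imwrite('pics/c4.png',np.hstack([cv2.resize(b[150:270,150:330],None,fx=3,fy=3),cv2.resize(a[200:320,200:300],None,fx=2.57,fy=3)[:360]]))
E
```

```text
before turn tool dx 1.8 dy -2.7 dz 135.8 turn -0.004
after turn tool dx 1.8 dy -2.7 dz 135.8 turn -0.004
at [359.7 322.4 159.8] yaw -32.6 t 26.85 F [-0.7 -0.2  0.4] gap 60.1
fin [639.5 235.4] z 169.5 size [12.2 28. ] long dir -67.5
fin [620.9 274.5] z 170.2 size [13.1 27.5] long dir -63.6
fin [600.5 314.6] z 170.9 size [12.1 28.5] long dir -65.0
```

View pics/c4.png

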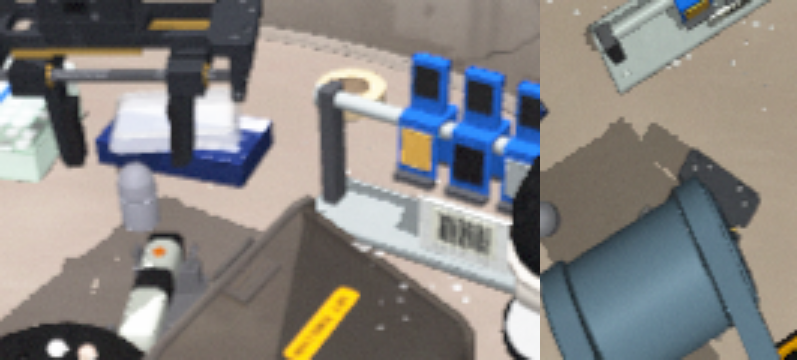

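All three saddles (brass, black, steel) hang evenly on the bar, and the scanner is untouched in its cradle. I'll descend on its band.

Request:
send_rows --deltas '[[60,[1.5,-2.5,30],0],[60,[0,0,35],0],[60,[0,0,30],0],[60,[0,0,22],0],[60,[0,0,11],0],[60,[0,0,5],0],[60,[0,0,0],0],[60,[0,0,0],0]]'

```text
time: 27.75
eef_pos: [364.0, 324.6, 29.6]
tool_rot: [-0.001, 0.961, -0.277, 0.001]
force: [0.3, 0.3, -0.7]
finger_gap: 0.682
```

```bash
python3 - <<'E'
from h import *
to((362.7,323.7,23.5),-32.4)
E
```

```text
before turn tool dx -0.6 dy 1.5 dz 6.1 turn 0.003
after turn tool dx -0.6 dy 1.5 dz 6.1 turn 0.003
at [364.  324.6  29.6] yaw -32.2 t 27.75 F [ 0.3  0.3 -0.7] gap 60.1
```

Request:
send_rows --deltas '[[60,[-0.6,1.5,4],0.003],[60,[0,0,2],0],[60,[0,0,0],0],[30,[0,0,0],0],[20,[0,0,0],0],[20,[0,0,0],0],[20,[0,0,0],0],[20,[0,0,0],0],[20,[0,0,0],0]]' --grip_force 30

```text
time: 28.65
eef_pos: [362.0, 323.3, 22.7]
tool_rot: [-0.0, 0.96, -0.279, 0.0]
force: [-0.8, -0.2, 0.4]
finger_gap: 0.29
```

```bash
python3 - <<'E'
from h import *
s=env.get_state(); print(s['ft_torque'])
to((362.7,323.7,150),-32.4)
E
```

```text
[-0.08045581  0.0519886   0.00014613]
before turn tool dx 0.4 dy -0.7 dz -127.3 turn -0.000
after turn tool dx 0.4 dy -0.7 dz -127.3 turn -0.000
at [362.  323.3  22.7] yaw -32.4 t 28.65 F [-0.8 -0.2  0.4] gap 25.5
```

Request:
send_rows --deltas '[[20,[0,0,-6],0],[20,[0,0,-15],0],[20,[0,0,-30],0],[20,[0,0,-30],0],[20,[0,0,-25],0],[20,[0,0,0],0],[20,[0,0,0],0]]'

```text
time: 29.35
eef_pos: [361.9, 323.3, 128.6]
tool_rot: [-0.0, 0.96, -0.279, 0.0]
force: [0.2, 0.9, -1.9]
finger_gap: 0.285
```

```bash
python3 - <<'E'
from h import *
c=cap('side'); P=cloud(c); col=c['color']
to((480,200,150),-62.1)
ax=np.array([-.4679,.8838]); nx=np.array([.8838,.4679]); m0=np.array([619.,270.9])
rel=P[...,:2]-m0; s=rel@ax; x=rel@nx
reg=(abs(s)<45)&(x>-42)&(x<-18)&(P[...,2]>15)&(P[...,2]<65)
g=col.min(2).astype(int); 
w=reg&(g>150); d=reg&(col.max(2)<110)
for nm,m in(('white',w),('dark',d)):
    print(nm,m.sum(),'s',np.percentile(s[m],[2,50,98]).round(1),'z',np.percentile(P[m][:,2],[2,50,98]).round(1),'x',np.percentile(x[m],[5,50,95]).round(1))
im=col[195:260,280:345,::-1]; cv2.imwrite('pics/c5.png',cv2.resize(im,None,fx=7,fy=7))
v,u=np.where(w); print(u.min(),u.max(),v.min(),v.max())
E
```

```text
before turn tool dx 166.2 dy 40.0 dz -22.4 turn 0.518
after turn tool dx 164.2 dy -47.5 dz -22.4 turn 0.518
at [361.2 322.9 127.6] yaw -32.4 t 29.4 F [-0.3 -0.7 -2.3] gap 25.9
white 375 s [-39.6  -3.9  36.3] z [15.7 41.  63.2] x [-31.5 -29.4 -26.7]
dark 50 s [-16.    4.3  17.5] z [31.4 40.5 51.7] x [-32.  -29.8 -28.3]
290 320 215 241
```

View pics/c5.png

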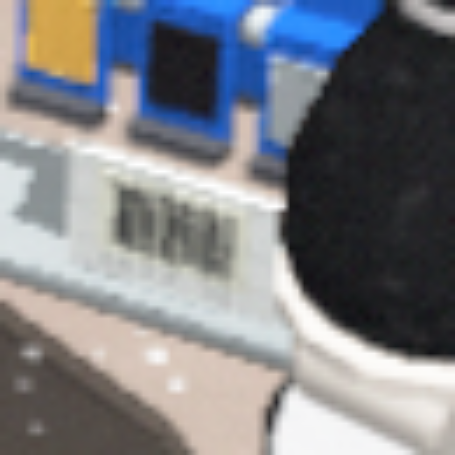

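The label is unobstructed near crop (175,225), with the bar-code centred on it. The measured height of 41 mm and 29.8 mm in front of the bar match the specification. Next, clearance for the scan pose.

```bash
python3 - <<'E'
import clr
from h import *
for i,n in enumerate(('top','side')):
    P=clr.Ps[i]; k=np.ones(len(P),bool)
    for x,y in((538,153),(506,239),(387,229)): k&=np.hypot(P[:,0]-x,P[:,1]-y)>45
    clr.Ps[i]=P[k]
clr.clr(487.2,201.8,-62.1,80); clr.clr(362,323,-62.1,180)
E
```

```text
(487.2, 201.8, -62.1) top min [66.5] [[493.  35.  97.]] 16th 69.6
(487.2, 201.8, -62.1) side min [99.9] [[619. 246. 113.]] 16th 101.5
(362, 323, -62.1) top min [102.3] [[371. 121. 182.]] 16th 110.5
(362, 323, -62.1) side min [124.] [[377.  99. 243.]] 16th 132.1
```

Request:
send_rows --deltas '[[20,[0,0,0],0.13],[20,[0,0,0],0.13],[20,[0,0,0],0.13],[20,[0,0,0],0.128],[20,[0,0,0],0],[20,[0,0,0],0]]'

```text
time: 30.0
eef_pos: [361.1, 322.8, 127.2]
tool_rot: [0.001, 0.858, -0.514, -0.001]
force: [1.0, 0.6, -1.5]
finger_gap: 0.293
```

```bash
python3 - <<'E'
from h import *
to((487.2,201.8,80),-62.1)
E
```

```text
before turn tool dx 166.1 dy -54.3 dz 47.2 turn 0.003
after turn tool dx 165.9 dy -54.8 dz 47.2 turn 0.003
at [361.1 322.8 127.2] yaw -61.9 t 30.0 F [ 1.   0.6 -1.5] gap 25.8
```

Request:
send_rows --deltas '[[20,[25,-8,0],0.003],[20,[35,-11.5,0],0],[20,[35,-11.5,0],0],[20,[35,-11.5,0],0],[20,[24,-8,10],0],[20,[12,-4,20],0],[20,[0,0,20],0],[20,[0,0,20],0],[20,[0,0,15],0],[20,[0,0,10],0],[20,[0,0,0],0],[20,[0,0,0],0]]'

```text
time: 31.2
eef_pos: [487.5, 201.8, 33.7]
tool_rot: [0.0, 0.856, -0.517, -0.0]
force: [-0.3, 1.2, -1.1]
finger_gap: 0.297
```

```bash
python3 - <<'E'
from h import *
to((487.2,201.8,20.7),-62.1)
c=cap('side'); cv2.imwrite('pics/c6.png',cv2.resize(c['color'][180:300,200:360,::-1],None,fx=4,fy=4))
E
```

```text
before turn tool dx -0.1 dy 0.3 dz 13.0 turn -0.002
after turn tool dx -0.1 dy 0.3 dz 13.0 turn -0.002
at [487.5 201.8  33.7] yaw -62.2 t 31.2 F [-0.3  1.2 -1.1] gap 26.2
```

View pics/c6.png

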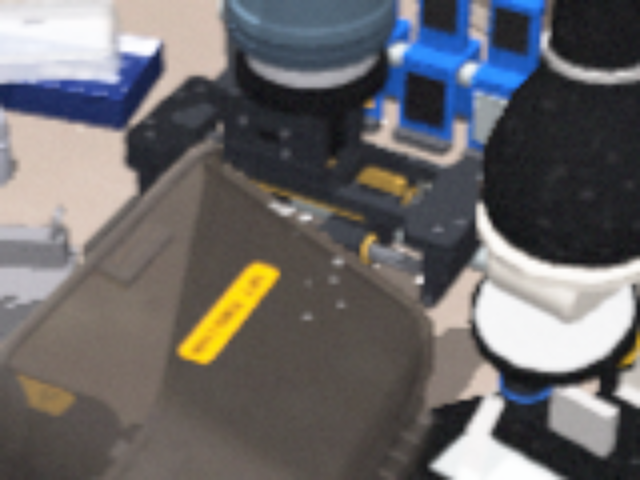

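The side view shows the gripper in front of the rail but the lid hides the scanner, so I rely on the tool pose. I'll descend and hold.

Request:
send_rows --deltas '[[20,[0,0.2,6],0],[20,[0,0,5],0],[20,[0,0,1.5],0],[20,[0,0,0],0],[20,[0,0,0],0],[20,[0,0,0],0],[20,[0,0,0],0],[20,[0,0,0],0]]'

```text
time: 32.05
eef_pos: [487.3, 201.7, 21.2]
tool_rot: [-0.0, 0.856, -0.517, 0.0]
force: [0.1, -0.7, -1.4]
finger_gap: 0.292
```

```bash
python3 - <<'E'
from h import *
to((487.2,201.8,20.7),-62.1)
c=cap('top','t7.png'); P=cloud(c); col=c['color']
m=(abs(P[...,0]-515)<60)&(abs(P[...,1]-217)<50)&(P[...,2]>25)&(P[...,2]<62)
print(m.sum()); 
if m.sum()>5: print(P[m].round(0)[::max(1,m.sum()//12)])
cv2.imwrite('pics/c7.png',cv2.resize(col[150:300,220:360,::-1],None,fx=4,fy=4))
E
```

```text
before turn tool dx -0.2 dy 0.0 dz 0.5 turn -0.003
after turn tool dx -0.2 dy 0.0 dz 0.5 turn -0.003
at [487.3 201.7  21.2] yaw -62.3 t 32.05 F [ 0.1 -0.7 -1.4] gap 25.7
7
[[458. 179.  49.]
 [458. 176.  43.]
 [456. 186.  49.]
 [456. 184.  48.]
 [456. 181.  50.]
 [456. 179.  48.]
 [456. 176.  44.]]
```

View pics/c7.png

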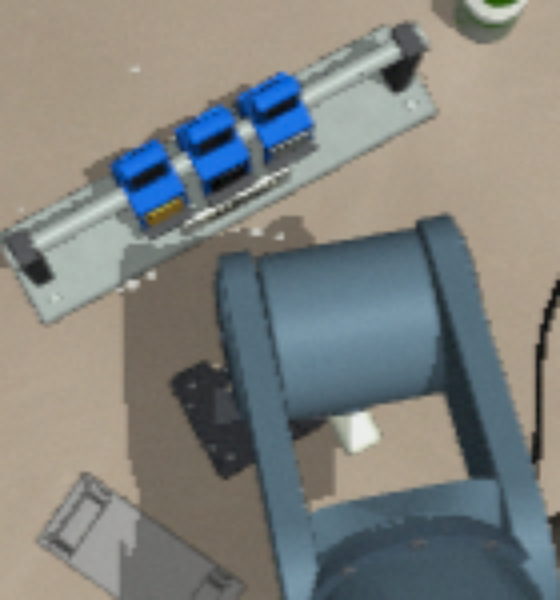

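The three saddles are evenly spaced around the label, and the scanner's white tail shows at crop (355,430) behind the gripper. A quick check of the tail against its expected pose, then hold.

Request:
send_rows --deltas '[[20,[0,0,0.4],0],[20,[0,0,0],0],[20,[0,0,0],0],[20,[0,0,0],0],[20,[0,0,0],0],[20,[0,0,0],0]]'

```text
time: 32.7
eef_pos: [487.2, 201.6, 20.7]
tool_rot: [0.0, 0.856, -0.517, -0.0]
force: [-0.8, -0.2, -1.1]
finger_gap: 0.291
```

```bash
python3 - <<'E'
from h import *
s=env.get_state(); p=s['eef_pos']; c=cap('top'); P=cloud(c); col=c['color'].astype(int)
r=P[...,:2]-p[:2]; nx=np.array([.8838,.4679]); ax=np.array([-.4679,.8838]); a=r@nx; b=r@ax
m=(a<-20)&(a>-80)&(abs(b)<30)&(P[...,2]>25)&(P[...,2]<65)&(col.min(2)>140)
print(m.sum(),'along',np.percentile(a[m],[1,50,99]).round(1),'lat',np.percentile(b[m],[2,50,98]).round(1))
for lo,hi in((-60,-52),(-52,-45),(-45,-30)):
    k=m&(a>lo)&(a<hi); print(lo,k.sum(),np.nanmedian(P[k][:,2]), 'lat',np.nanmin(b[k]).round(1),np.nanmax(b[k]).round(1)) if k.any() else 0
print(p,s['time'])
E
```

```text
79 along [-57.6 -45.9 -33.4] lat [-7.1  4.5 13.8]
-60 19 49.486222636872526 lat -5.9 14.5
-52 24 50.621355206138446 lat -7.3 13.6
-45 36 50.722070765543435 lat -7.1 14.0
[487.24107846 201.620862    20.71297718] 32.7
```

Request:
send_rows --deltas '[[20,[0,0,0],0],[20,[0,0,0],0],[20,[0,0,0],0],[20,[0,0,0],0],[20,[0,0,0],0],[20,[0,0,0],0],[20,[0,0,0],0],[20,[0,0,0],0],[20,[0,0,0],0],[20,[0,0,0],0],[20,[0,0,0],0],[20,[0,0,0],0]]'

```text
time: 33.95
eef_pos: [487.2, 201.7, 20.7]
tool_rot: [0.0, 0.856, -0.517, -0.0]
force: [0.6, -0.1, -0.2]
finger_gap: 0.287
```

Request:
send_rows --deltas '[[20,[0,0,0],0],[20,[0,0,0],0],[20,[0,0,0],0],[20,[0,0,0],0],[20,[0,0,0],0],[20,[0,0,0],0],[20,[0,0,0],0],[20,[0,0,0],0],[20,[0,0,0],0],[20,[0,0,0],0],[20,[0,0,0],0],[20,[0,0,0],0]]'

```text
time: 35.15
eef_pos: [487.2, 201.6, 20.7]
tool_rot: [0.0, 0.856, -0.517, -0.0]
force: [0.7, 0.3, -0.9]
finger_gap: 0.293
```

Request:
send_rows --deltas '[[20,[0,0,0],0],[20,[0,0,0],0],[20,[0,0,0],0],[20,[0,0,0],0],[20,[0,0,0],0],[20,[0,0,0],0],[20,[0,0,-10],0],[20,[0,0,-25],0],[20,[0,0,-35],0],[20,[0,0,-35],0],[20,[0,0,0],0],[20,[0,0,0],0]]'

```text
time: 36.35
eef_pos: [487.8, 201.8, 126.9]
tool_rot: [-0.001, 0.856, -0.517, 0.001]
force: [0.4, 0.4, -2.1]
finger_gap: 0.295
```

```bash
python3 - <<'E'
from h import *
to((362,323.3,127),-32.4)
fins(cap('top'))
E
```

```text
before turn tool dx -166.1 dy 54.8 dz -0.1 turn -0.521
after turn tool dx -171.4 dy -35.2 dz -0.1 turn -0.521
at [487.8 201.8 126.9] yaw -62.3 t 36.35 F [ 0.4  0.4 -2.1] gap 26.0
fin [639.7 235.4] z 171.3 size [11.3 27.6] long dir -63.4
fin [620.6 274.8] z 170.2 size [12.7 28.8] long dir -63.1
fin [600.4 314.5] z 170.1 size [12.4 28.8] long dir -63.9
```

Request:
send_rows --deltas '[[20,[-25,8.2,0],0],[20,[-35,11.6,0],0],[20,[-35,11.6,0],0],[20,[-35,11.6,0],0],[20,[-24,7.8,0],0],[20,[-12.1,4,0],0],[20,[0,0,0],-0.13],[20,[0,0,0],-0.13],[20,[0,0,0],-0.13],[20,[0,0,0],-0.131],[20,[0,0,0],0],[20,[0,0,0],0]]'

```text
time: 37.6
eef_pos: [361.3, 322.7, 125.0]
tool_rot: [0.001, 0.96, -0.281, -0.0]
force: [0.1, -0.3, -1.5]
finger_gap: 0.288
```

```bash
python3 - <<'E'
from h import *
to((362,323.3,22.7),-32.4)
E
```

```text
before turn tool dx 0.2 dy -0.9 dz 102.3 turn -0.005
after turn tool dx 0.2 dy -0.9 dz 102.3 turn -0.005
at [361.3 322.7 125. ] yaw -32.7 t 37.6 F [ 0.1 -0.3 -1.5] gap 25.4
```

Request:
send_rows --deltas '[[20,[0,-0.5,20],-0.005],[20,[0,0,30],0],[20,[0,0,25],0],[20,[0,0,12],0],[20,[0,0,5],0],[20,[0,0,0],0],[20,[0,0,0],0]]'

```text
time: 38.3
eef_pos: [362.6, 324.0, 34.6]
tool_rot: [-0.001, 0.961, -0.277, 0.001]
force: [0.6, 0.5, -0.8]
finger_gap: 0.293
```

```bash
python3 - <<'E'
from h import *
to((362,323.3,22.7),-32.4)
E
```

```text
before turn tool dx -0.1 dy 0.9 dz 11.9 turn 0.004
after turn tool dx -0.1 dy 0.9 dz 11.9 turn 0.004
at [362.6 324.   34.6] yaw -32.2 t 38.3 F [ 0.6  0.5 -0.8] gap 25.8
```

Request:
send_rows --deltas '[[20,[0,0.8,4],0.003],[20,[0,0,3],0],[20,[0,0,2],0],[20,[0,0,1.5],0],[20,[0,0,1],0],[20,[0,0,0],0],[20,[0,0,0],0]]'

```text
time: 39.0
eef_pos: [361.3, 322.9, 22.6]
tool_rot: [0.0, 0.961, -0.278, -0.0]
force: [-2.7, -0.3, 4.9]
finger_gap: 0.292
```

Seated (about 5 N contact). Release and retreat.

Request:
send_rows --deltas '[[30,[0,0,0],0],[40,[0,0,0],0],[60,[0,0,0],0],[60,[0,0,0],0],[60,[0,0,0],0],[60,[0,0,-20],0],[60,[0,0,-40],0],[60,[0,0,-45],0],[60,[0,0,-45],0],[60,[-40,0,-20],0],[60,[-40,0,0],0],[60,[-40,0,0],0]]'

```text
time: 40.2
eef_pos: [259.4, 387.9, 193.5]
tool_rot: [-0.001, 0.96, -0.279, 0.001]
force: [0.2, 0.9, -0.9]
finger_gap: 0.679
```

Request:
send_rows --deltas '[[60,[-40,0,0],0],[60,[-40,0,0],0],[60,[0,0,0],0],[60,[0,0,0],0],[60,[0,0,0],0]]'

```text
time: 40.7
eef_pos: [193.0, 429.5, 192.2]
tool_rot: [0.0, 0.96, -0.278, 0.0]
force: [-0.3, 1.0, 0.2]
finger_gap: 0.679
```

```bash
python3 - <<'E'
from h import *
c=cap('top'); fins(c); P=cloud(c)
near=np.hypot(P[...,0]-363,P[...,1]-324)<85
dk=near&(P[...,2]>44)&(P[...,2]<62)&(c['color'].max(2)<60)
for k in comps(dk.astype(np.uint8),5): print(' dark',np.nanmean(P[k],0).round(1),k.sum())
a=c['color'][135:310,180:360,::-1]; b=cap('side')['color'][150:290,170:330,::-1]
cv2.imwrite('pics/c8.png',np.hstack([cv2.resize(a,(412,400)),cv2.resize(b,(388,400))[:, :388]]))
s=env.get_state(); print(s['eef_pos'],s['force'])
E
```

```text
fin [640.1 235.5] z 169.0 size [12.1 29. ] long dir -61.0
fin [620.5 274.7] z 169.9 size [11.1 28.7] long dir -58.4
fin [600.4 314.6] z 169.5 size [12.2 28.5] long dir -63.3
 dark [390.3 367.4  51.9] 37
 dark [361.5 324.8  51.6] 89
[193.33929578 429.31699382 192.13709205] [-0.13457945 -0.20817763  0.45430289]
```

View pics/c8.png

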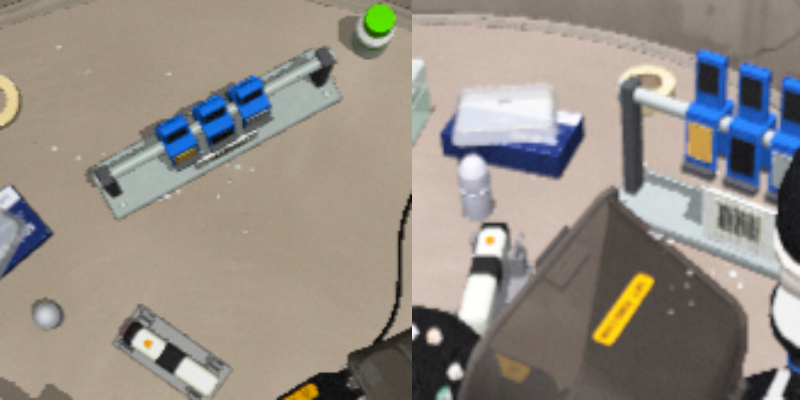

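The final view shows three saddles evenly on the bar and the scanner back in its cradle, with heights matching the start. The bottle and stick look where they were.

```bash
python3 -c "
from rig import env
print(env.hand_in())"
```

```text
the job is handed in; nothing more can be done
None
```

The job is handed in, with no verdict reported. All three blue saddles present (brass, black and steel plates; I saw no copper one) hang on the rail, and the scanner is back in its cradle.

- **Saddles:** In the last top view the fins are about 44 mm apart, which leaves roughly 10 mm of air between neighbours. Their tops read 169–170 mm (168 mm expected), and they line up with the bar within about 4°.
- **Scan:** I held the scanner about 60 mm from the label centre, level and square to it, for about 3.5 s. The tool pose was steady to 0.1 mm. The centrifuge lid hid the window in the side view, so the aim rests on the tool pose and on a check of the scanner's tail from above.
- **Return:** The scanner is back within about 3 mm and 2° of where it started. Its top reads about 1 mm lower, within the camera's accuracy. The bottle and stick look unmoved, judged by eye.
- **Camera disagreement:** The two cameras differed by up to about 4 mm. I compared their readings with the tool position at each grasp and placing. The last top-view positions of the hanging fins still read about 3–4 mm off the tool's, by the same amount for all three, so I took it as camera error.

Total time was about 41 s.

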